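# Take the small whisk off its rack hook and stand it in the crock

### The job

Lift the small whisk up and off the hook it hangs from on the utensil rack, and lower it, wires down, into the white crock: keep hold of it until its wires are well down inside, near the bottom, then let go so that it stands leaning in the crock. Leave the two ladles hanging on their hooks and the crock standing where it is.

Things in the scene. Friction and masses are not known exactly. Their poses are not given: they have to be found in the camera images.
- whisk: Small steel balloon whisk, loose, 50 g, 210 mm long, hanging from one of the rack's three hooks (any). On top a wire loop: 20 mm wide along y, 3.4 mm thick along x, 34 mm high, opening 14 by 30 mm; then 100 mm handle, 10 mm thick; balloon 28 mm wide. Origin: underside of the loop's top bar, on the hook, 306 mm above the table; loop's top is 3.5 mm higher. z up along the whisk, x as the rack's.
- whisk_tip (a point): The lower (wire) end of the whisk, on its long axis, 205 mm below the whisk's origin.
- rack: Fixed rack. Origin on the table under its bar; +y along the bar, z up. Round bar 320 mm high at the top, knobs to 324 mm, posts at y = +-165 mm. Three hooks of 6 mm wire at y = -95, 0, +95 mm reach out to -x (towards the robot, within 13 degrees): loops rest in a dip at x = -60 mm; the end at x = -73 mm turns up to 316 mm, so a loop must rise 10 to 25 mm (20 is good), then go to -x by over 20 mm.
- crock: White ceramic utensil crock, round, open at the top, loose, 0.7 kg, 100 mm tall, 100 mm across the rim; inside about 80 mm across at the bottom, 86 mm near the top; floor 6 mm thick. It stands on the table in front of the rack. Origin: centre of its underside; z up.
- steel_ladle: Bystander: steel ladle with small bowl and long black grip, 299 mm long, loose, hanging from another hook with its bowl turned back under the rack. Origin: underside of its loop's top bar, on the hook, 306 mm above the table; z up along the handle.
- black_ladle: Bystander: ladle with wide black nylon bowl and silvery grip, 296 mm long, loose, hanging from the remaining hook with its bowl turned back under the rack. Origin: underside of its loop's top bar, on the hook, 306 mm above the table; z up along the handle.
Not all that is in view belongs to the job. What is shaped like the crock but yellow is not meant.

How it is judged:
By the outcome, as a careful person would: the job done as asked, in the order asked, and still so for the second after the job is handed in, with the robot touching nothing.
It also fails if it takes over 45 s, if anything falls off the work surface, if the arm or the gripper's body presses on something with over 40 N, if the wrist force passes 120 N, or if a joint passes its speed limit or range.

### The arm

A 6-joint arm with a two-finger parallel gripper is mounted at the origin on a cart in front of the work surface, level with it; the furniture and walls round the work are solid. World frame = base frame: x ahead of the robot, y to its left, z up, the work surface at z = 0. Lengths are in m, angles in rad, forces in N, time in s.
With the tool pointing down it reaches from about 0.3 to 0.775 m from the base axis. Payload 14.6 kg.
Tool frame: the origin (TCP) lies at the very end of the fingers, on their centre line; the grasp point (between the pads) lies 19 mm behind it; z points along the fingers, y is the line along which they close (so a half turn about z gives the same grasp; the last joint's range is limited). The gripper opens to 94 mm and grips with 3 to 60 N. Pads are 16 mm wide; open, the fingers measure 119 mm over their backs; the gripper's body (75 mm by 177 mm) begins 78 mm behind the grasp point.
Start: joints at [-1.174, 0.3, 1.521, -0, 1.321, -0.067], TCP at [0.246, -0.492, 0.205] pointing down, gripper open.
Joint ranges: [-3.03, 3.03], [-0.79, 2.21], [0.23, 2.52], [-1.04, 4.18], [0, 3.07], [-2.55, 2.55]. Speed limits (rad/s): [2.22, 2.22, 2.57, 3.14, 3.14, 3.14].

### API

Orientations are given as [roll, pitch, yaw] about the fixed x, y, z axes, in that order (R = Rz(yaw) Ry(pitch) Rx(roll)).
In Python, from station import ctrl gives the robot as it stands. The module is installed in compiled form; this text tells all that it offers.
- The arm moves only by the tool play_rows, never from a script. Its argument "commands" is a list of rows, each a list of 7 numbers: the shift along the tool's x, y, z in m, then the turn, a rotation vector about the tool's x, y, z in degrees, then the closure, from -1 (fully open) to 1 (shut). A call has 1 to 20 rows; each row shifts and turns the commanded pose from where the row before left it, along the tool's axes as they then stand; what a row does not reach is not made up. A row lasts 1/12 s, in which the tool goes at most 41.7 mm and 7.16 degrees, less where a joint would pass 70% of its speed; a pose out of reach is approached as far as the arm can. A call is refused whole if a number of a shift passes 0.0417 or a number of a turn 7.16, either way. A call with a gripper value outside its range is refused whole. The fingers move at their own pace and stop on an object; "force" is the grip in N (left out, the last holds). Time passes only in rows, so rows that do not move let the fingers close. It gives the time, the measured TCP pose, the force, the opening and the grip force at its end, in the units of the state.
- ctrl.get_obs(): the state, without advancing time (a new reading comes with each control period).
- ctrl.camera(name): name is "side" or "top" or "wrist"; returns the picture (480x640x3 uint8, blue, green, red); there is no depth.
- ctrl.camera_model(name): a dict with "fx", "fy", "cx", "cy" (pixels), "rvec" (rotation vector, rad) and "tvec" (3), from world to camera coordinates, as OpenCV has them. Camera axes: x right, y down, z forward; pixel columns grow to the right and rows downward; lengths in m; the calibration is good to about 2 mm. The wrist camera is an equidistant fisheye: a pixel r from the principal point sees the ray r / f radians off the axis. A picture is of the moment at which its call begins: read the wrist's pose just before it. camera_model takes no time and is no camera call; for the wrist camera it gives the pose at the moment of the call.
- ctrl.hand_in(): hands the job in; it is judged then, once.
The state is a dict: "time_s": time; "qpos": joint angles; "joint_vel": joint speeds; "tau": joint torques, N m; "ee_pos": TCP position; "eef_rot": TCP orientation; "force": force on the tool from outside, world axes, zero at the start; "moment": the same for the moment, N m; "grip_width": finger opening in m; "grip_force": force on a finger pad.
Only numpy, scipy, OpenCV 4.12 (cv2) and the standard library are available. Lean on these libraries where they do the work, as an engineer would, in place of code of your own. Each camera call takes 0.05 s, during which the arm holds its last target. There are 200 camera calls.

## Working session

There is one attempt and no reset: what is moved stays moved. The work goes in short steps, Python scripts to look and compute and a tool call to move; the robot and the scene stay as the last step left them, time stands still between calls to the robot, and variables do not carry over. Pictures are saved under pics/ and viewed, at most 12 in all, crops included, and the job is handed in when it is done.

Besides the shell and the picture viewer there is one more tool, called after "Request:" as name([rows], argument=value, ...), one row to a line, values as JSON. play_rows: Moves the arm, as the interface text tells. Its arguments: {"type":"object","properties":{"commands":{"type":"array","items":{"type":"array","items":{"type":"number"}}},"force":{"type":"number"}},"required":["commands"]}

```bash
mkdir -p pics; cat > h.py <<'E'
import numpy as np, cv2
from station import ctrl
from scipy.spatial.transform import Rotation as R
def ray(name,u,v,m=None):
    m=m or ctrl.camera_model(name)
    Rm=cv2.Rodrigues(np.array(m["rvec"],float))[0]; t=np.array(m["tvec"],float)
    x=(u-m["cx"])/m["fx"]; y=(v-m["cy"])/m["fy"]
    if name=="wrist":
        r=np.hypot(x,y); s=np.sin(r)/max(r,1e-9); d=np.array([x*s,y*s,np.cos(r)])
    else: d=np.array([x,y,1.])
    d=Rm.T@d; return -Rm.T@t, d/np.linalg.norm(d)
def onplane(name,u,v,z,m=None):
    o,d=ray(name,u,v,m); return o+d*(z-o[2])/d[2]
def two(a,b):
    (o1,d1),(o2,d2)=a,b
    s=np.linalg.lstsq(np.c_[d1,-d2],o2-o1,rcond=None)[0]
    p,q=o1+d1*s[0],o2+d2*s[1]; return (p+q)/2, np.linalg.norm(p-q)
def proj(name,P):
    m=ctrl.camera_model(name); K=np.array([[m["fx"],0,m["cx"]],[0,m["fy"],m["cy"]],[0,0,1.]])
    return cv2.projectPoints(np.array(P,float).reshape(-1,1,3),np.array(m["rvec"],float),np.array(m["tvec"],float),K,None)[0].reshape(-1,2)
E
python3 - <<'E'
from h import *
for n in("side","top"):
    cv2.imwrite(f"pics/{n}0.png",ctrl.camera(n)); m=ctrl.camera_model(n); o,d=ray(n,m["cx"],m["cy"]); print(n,m["fx"],o,d)
o=ctrl.get_obs(); print({k:np.round(v,3) for k,v in o.items()})
E
```

```text
side 606.3889924651346 [0.23576026 0.84616065 0.76344931] [ 0.3034023  -0.76279254 -0.57104692]
top 459.7350397509084 [0.35390237 0.05278459 1.03112243] [ 0.23000066  0.03047827 -0.9727131 ]
{'time_s': np.float64(0.1), 'qpos': array([-1.174,  0.3  ,  1.522,  0.   ,  1.321, -0.067]), 'joint_vel': array([-0.002,  0.   , -0.002,  0.   , -0.002, -0.   ]), 'tau': array([ 3.0000e-03, -5.3265e+01, -3.5328e+01,  7.1000e-02,  2.3000e-02,
       -0.0000e+00]), 'ee_pos': array([ 0.246, -0.492,  0.205]), 'eef_rot': array([-3.141, -0.   ,  0.464]), 'force': array([ 0.303, -0.04 , -0.175]), 'moment': array([-0.002,  0.002, -0.029]), 'grip_force': np.float64(0.0), 'grip_width': np.float64(0.094)}
```

View pics/side0.png

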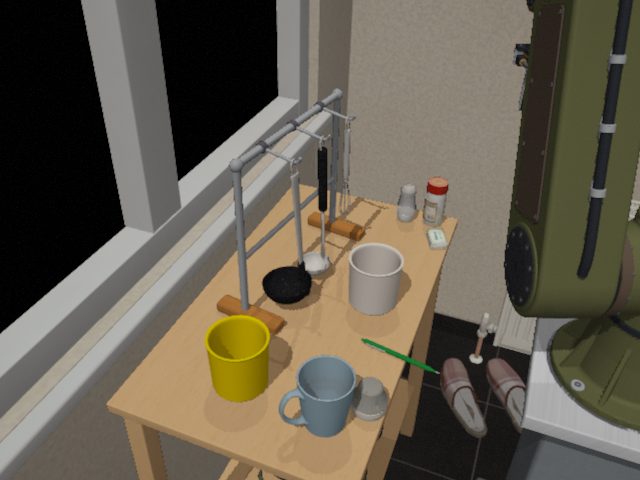

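View pics/top0.png

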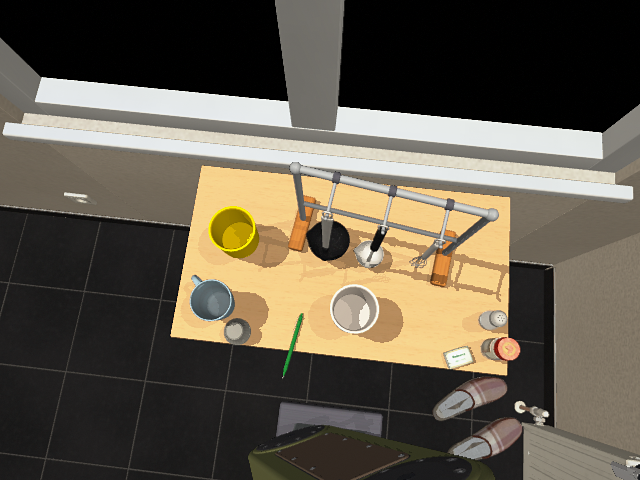

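In the side view, the three hanging items from left to right are the black ladle (297,200), the steel ladle (323,180) and the whisk (347,165). The whisk hangs on the rack's far (-y) hook, which is at about (445,215) in the top view. The white crock is at (355,310) in the top view. The yellow crock at (234,232) and the blue mug at (212,300) are not wanted.

Candidates for the whisk are the black ladle (side 297,200), the steel ladle (side 323,180) and the wire item (side 347,165). I choose the wire item and will check it in a crop.

```bash
python3 - <<'E'
from h import *
s=cv2.imread("pics/side0.png"); t=cv2.imread("pics/top0.png")
a=cv2.resize(s[90:240,290:390],None,fx=4,fy=4,interpolation=cv2.INTER_CUBIC)
b=cv2.resize(t[190:300,390:490],None,fx=4,fy=4,interpolation=cv2.INTER_CUBIC)
b=cv2.copyMakeBorder(b,0,160,0,0,0); cv2.imwrite("pics/c1.png",np.hstack([a,b]))
# knobs
for z in (.312,.32): 
    A=onplane("top",295,168,z);B=onplane("top",493,214,z);print(A,B,np.linalg.norm(A-B))
A,ea=two(ray("top",493,214),ray("side",338,97)); print("knob-",A,ea)
A,ea=two(ray("top",295,168),ray("side",236,165)); print("knob+",A,ea)
# crock rim: white mask in top
hsv=cv2.cvtColor(t,cv2.COLOR_BGR2HSV); m=((hsv[...,1]<60)&(hsv[...,2]>110)).astype(np.uint8)*255
m[:270]=0;m[345:]=0;m[:,:315]=0;m[:,395:]=0
c=max(cv2.findContours(m,0,1)[0],key=cv2.contourArea); e=cv2.fitEllipse(cv2.convexHull(c)); print(e,cv2.boundingRect(c))
print("crock",onplane("top",*e[0],.1))
E
```

```text
[0.64515201 0.13029403 0.312     ] [ 0.60094575 -0.20017846  0.312     ] 0.3334160428851497
[0.64191195 0.12943176 0.32      ] [ 0.59819747 -0.19736433  0.32      ] 0.3297068993326199
knob- [ 0.59963072 -0.20220749  0.30728435] 0.005702812367649512
knob+ [0.64310279 0.1297297  0.31508572] 0.0015354480310673618
((353.9606018066406, 308.5924072265625), (48.65456008911133, 49.36796569824219), 154.93263244628906) (330, 284, 49, 50)
crock [ 0.44399533 -0.00214814  0.1       ]
```

View pics/c1.png

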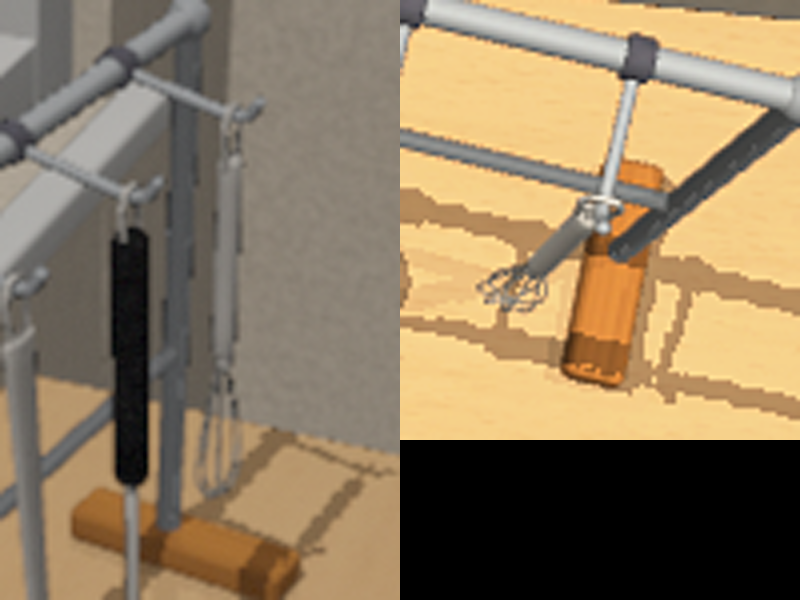

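The crop confirms that the thing on the -y hook is the wire whisk: grey handle and balloon, loop at about (440,242) in the top view, wire end near (345,212) in the side view. I'll start moving and refine the position on the way.

Request:
play_rows([
  [0,0,-0.036,0,0,0,-1],
  [0,0,-0.036,0,0,0,-1],
  [0,0,-0.036,0,0,0,-1],
  [0,0,-0.036,0,0,0,-1],
  [0.0216,-0.022,0,0,0,0,-1],
  [0.0216,-0.022,0,0,0,0,-1],
  [0.0216,-0.022,0,0,0,0,-1],
  [0.0216,-0.022,0,0,0,0,-1],
  [0.0216,-0.022,0,0,0,0,-1],
  [0.0216,-0.022,0,0,0,0,-1],
  [0.0216,-0.022,0,0,0,0,-1],
  [0.0216,-0.022,0,0,0,0,-1],
  [0.0216,-0.022,0,0,0,0,-1],
  [0.0216,-0.022,0,0,0,0,-1],
  [0.0216,-0.022,0,0,0,0,-1],
  [0.0216,-0.022,0,0,0,0,-1],
  [0,0,0,0,0,6.92,-1],
  [0,0,0,0,0,6.92,-1],
  [0,0,0,0,0,6.92,-1],
  [0,0,0,0,0,6.92,-1],
])

```text
time_s: 1.77
ee_pos: [0.3597, -0.1396, 0.3493]
eef_rot: [-3.141, 0.0, -0.025]
force: [-0.4, 0.9, 0.2]
grip_width: 0.0936
grip_force: 0.0
```

```bash
cat >> h.py <<'E'
def goal(G,head,tilt,off=.019):
    """grasp point G, heading & downward tilt in deg: print delta from the present pose"""
    o=ctrl.get_obs(); Rc=R.from_euler("xyz",o["eef_rot"])
    Rg=R.from_euler("xyz",[np.pi,0,np.radians(head)])*R.from_euler("y",90-tilt,degrees=True)
    T=np.array(G)+Rg.apply([0,0,off]); dw=T-o["ee_pos"]
    print("TCP",o["ee_pos"].round(4),"->",T.round(4),"world d",dw.round(4),"tool d mm",(1000*Rc.inv().apply(dw)).round(1),
     "turn deg",np.degrees((Rc.inv()*Rg).as_rotvec()).round(2),"grip",o["grip_width"].round(4),"F",o["force"].round(1),"q",o["qpos"].round(2),"t",round(float(o["time_s"]),1))
E
python3 - <<'E'
from h import *
print("loop",onplane("top",440,242,.308))
print("loop2",two(ray("top",440,242),ray("side",348,119)))
print("tip",two(ray("side",344.5,212.5),ray("top",418,262)), onplane("top",418,262,.101))
goal([.47,-.12,.24],-8,30)
E
```

```text
loop [ 0.5456283  -0.11784418  0.308     ]
loop2 (array([ 0.54680145, -0.11853172,  0.30485327]), np.float64(0.0006710747615442415))
tip (array([ 0.54974754, -0.12460235,  0.10055834]), np.float64(0.007177709430033171)) [ 0.55325227 -0.12394424  0.101     ]Traceback (most recent call last):
  File "<stdin>", line 5, in <module>
  File "h.py", line 27, in goal
    "turn deg",np.degrees((Rc.inv()*Rg).as_rotvec()).round(2),"grip",o["grip_width"].round(4),"F",o["force"].round(1),"q",o["qpos"].round(2),"t",round(float(o["time_s"]),1))
                                                                     ^^^^^^^^^^^^^^^^^^^^^
AttributeError: 'float' object has no attribute 'round'
```

Request:
play_rows([
  [0,0,0,0,0,6.5,-1],
  [0.027,0,0,0,0,0,-1],
  [0.027,0,0,0,0,0,-1],
  [0.027,0,0,0,0,0,-1],
  [0,0,0,0,6,0,-1],
  [0,0,0,0,6,0,-1],
  [0,0,0,0,6,0,-1],
  [0,0,0,0,6,0,-1],
  [0,0,0,0,6,0,-1],
  [0,0,0,0,6,0,-1],
  [0,0,0,0,6,0,-1],
  [0,0,0,0,6,0,-1],
  [0,0,0,0,6,0,-1],
  [0,0,0,0,6,0,-1],
  [0,0,0,0,0,0,-1],
])

```text
time_s: 3.02
ee_pos: [0.4393, -0.1497, 0.3475]
eef_rot: [-3.137, -1.04, -0.136]
force: [-0.0, -0.6, -0.2]
grip_width: 0.0941
grip_force: 0.0
```

```bash
sed -i 's/o\["grip_width"\].round(4)/round(float(o["grip_width"]),4)/' h.py
python3 - <<'E'
from h import *
cv2.imwrite("pics/w1.png",ctrl.camera("wrist"))
goal([.47,-.12,.24],-8,30)
E
```

```text
TCP [ 0.4394 -0.1502  0.3483] -> [ 0.4863 -0.1223  0.2305] world d [ 0.0469  0.0279 -0.1178] tool d mm [-79.5 -33.6  97. ] turn deg [-0.41  0.74  0.13] grip 0.0938 F [-0.5 -0.4 -0.7] q [-0.67 -0.49  2.21  0.85  0.63  0.53] t 3.1
```

View pics/w1.png

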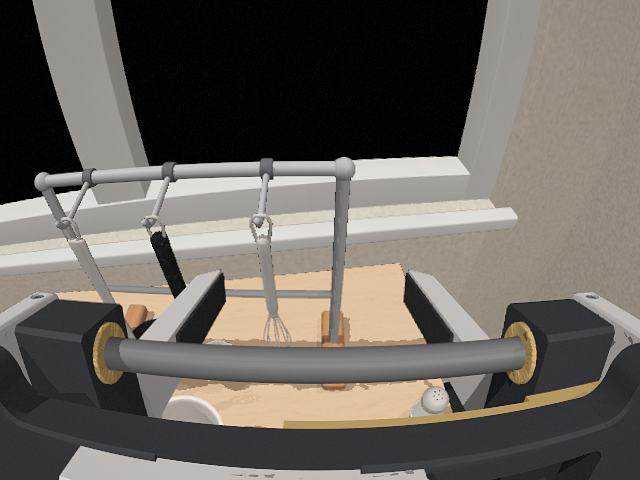

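The whisk is at (266,270) in the wrist view, with its handle running from (263,238) to (273,312). It is clear of the post at (338,260), and the ladles are well to the left.

```bash
python3 - <<'E'
from h import *
for u,v in((263,238),(273,312)):
    o,d=ray("wrist",u,v); print(o+d*(.548-o[0])/d[0])
goal([.47,-.109,.235],-8,30)
E
```

```text
[ 0.548      -0.12211813  0.2843512 ]
[ 0.548      -0.12159203  0.17700413]
TCP [ 0.4394 -0.1502  0.3483] -> [ 0.4863 -0.1113  0.2255] world d [ 0.0469  0.0389 -0.1228] tool d mm [-84.5 -44.5  98.3] turn deg [-0.41  0.74  0.13] grip 0.0938 F [-0.5 -0.4 -0.7] q [-0.67 -0.49  2.21  0.85  0.63  0.53] t 3.1
```

Request:
play_rows([
  [-0.014,-0.0074,0.0164,0,0,0,-0.2],
  [-0.014,-0.0074,0.0164,0,0,0,-0.2],
  [-0.014,-0.0074,0.0164,0,0,0,-0.2],
  [-0.014,-0.0074,0.0164,0,0,0,-0.2],
  [-0.014,-0.0074,0.0164,0,0,0,-0.2],
  [-0.014,-0.0074,0.0164,0,0,0,-0.2],
  [0,0,0,0,0,0,-0.2],
  [0,0,0,0,0,0,-0.2],
  [0,0,0,0,0,0,-0.2],
])

```text
time_s: 3.82
ee_pos: [0.4868, -0.1128, 0.2342]
eef_rot: [-3.139, -1.04, -0.13]
force: [-0.1, 0.3, -1.0]
grip_width: 0.0561
grip_force: 0.0
```

```bash
python3 - <<'E'
from h import *
w=ctrl.camera("wrist"); cv2.imwrite("pics/w2.png",w)
goal([.548,-.121,.235],-8,30)
E
```

```text
TCP [ 0.4867 -0.1131  0.2344] -> [ 0.5643 -0.1233  0.2255] world d [ 0.0776 -0.0102 -0.0089] tool d mm [32.   0.2 72. ] turn deg [-0.57  0.4   0.28] grip 0.0563 F [-0.1 -0.1  0.2] q [-0.45 -0.24  2.34  1.49  0.28 -0.09] t 3.9
```

View pics/w2.png

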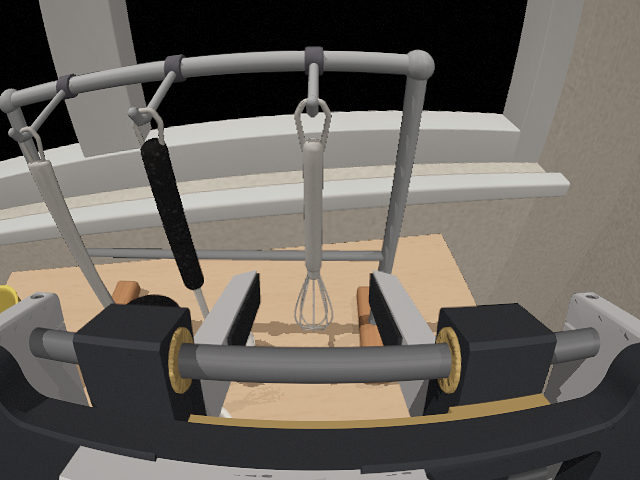

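The whisk handle (313,205) is centred between the fingers (258 and 374), with both ladles clear to the left. I'll advance and grip.

Request:
play_rows([
  [0.0064,0,0.0144,0,0,0,-0.2],
  [0.0064,0,0.0144,0,0,0,-0.2],
  [0.0064,0,0.0144,0,0,0,-0.2],
  [0.0064,0,0.0144,0,0,0,-0.2],
  [0.0064,0,0.0144,0,0,0,-0.2],
  [0,0,0,0,0,0,-0.2],
  [0,0,0,0,0,0,1],
  [0,0,0,0,0,0,1],
  [0,0,0,0,0,0,1],
  [0,0,0,0,0,0,1],
  [0,0,0,0,0,0,1],
  [0,0,0,0,0,0,1],
  [0,0,0,0,0,0,1],
  [0,0,0,0,0,0,1],
], force=20)

```text
time_s: 5.03
ee_pos: [0.5637, -0.123, 0.2239]
eef_rot: [-3.139, -1.039, -0.132]
force: [0.3, -0.0, -0.7]
grip_width: 0.0092
grip_force: 20.0
```

```bash
python3 - <<'E'
from h import *
w=ctrl.camera("wrist"); s=ctrl.camera("side"); s=cv2.resize(s[80:230,270:400],None,fx=3,fy=3); w=cv2.resize(w,None,fx=.6,fy=.6)
w=cv2.copyMakeBorder(w,0,450-w.shape[0],0,0,0); cv2.imwrite("pics/g1.png",np.hstack([w,s]))
goal([.548,-.121,.235],-8,30)
E
```

```text
TCP [ 0.5637 -0.123   0.2239] -> [ 0.5643 -0.1233  0.2255] world d [ 0.0005 -0.0002  0.0016] tool d mm [ 1.7  0.2 -0.3] turn deg [-0.53  0.47  0.22] grip 0.0092 F [ 0.1 -0.1  0.6] q [-0.38 -0.01  2.18  1.79  0.22 -0.35] t 5.1
```

View pics/g1.png

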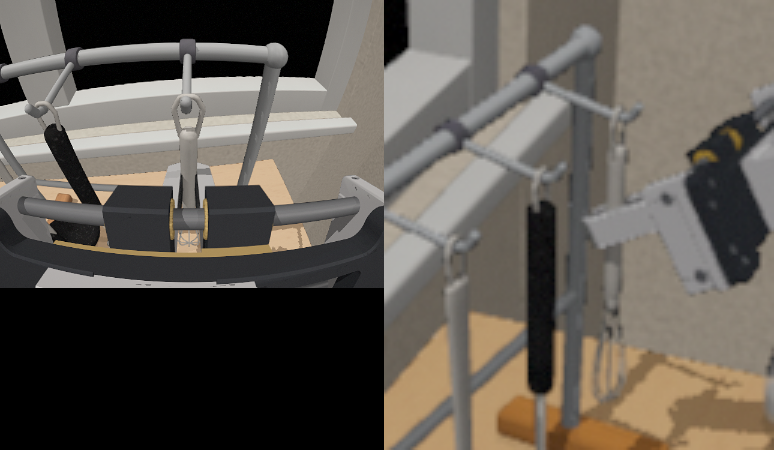

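Request:
play_rows([
  [0.0043,0,-0.0025,0,0,0,1],
  [0.0043,0,-0.0025,0,0,0,1],
  [0.0043,0,-0.0025,0,0,0,1],
  [0.0043,0,-0.0025,0,0,0,1],
  [0,0,0,0,0,0,1],
  [0,0,0,0,0,0,1],
])

```text
time_s: 5.63
ee_pos: [0.5638, -0.1231, 0.2437]
eef_rot: [-3.139, -1.039, -0.132]
force: [0.4, -0.3, -0.5]
grip_width: 0.009
grip_force: 20.0
```

```bash
python3 - <<'E'
from h import *
w=ctrl.camera("wrist")[0:300,140:500]; s=ctrl.camera("side"); s=cv2.resize(s[80:180,290:400],None,fx=3,fy=3)
cv2.imwrite("pics/g2.png",np.hstack([w,s]))
goal([.548-.07,-.121+.01,.255],-8,30)
E
```

```text
TCP [ 0.5637 -0.123   0.2433] -> [ 0.4943 -0.1133  0.2455] world d [-0.0694  0.0097  0.0022] tool d mm [-33.7  -0.7 -61.5] turn deg [-0.54  0.5   0.21] grip 0.0091 F [-0.1  1.  -0.2] q [-0.38 -0.05  2.16  1.53  0.22 -0.09] t 5.7
```

View pics/g2.png

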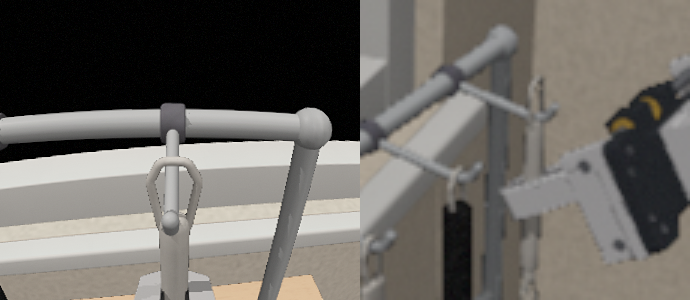

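The loop is up around the hook with its end (170,220) inside the opening. I'll draw it off towards the robot.

Request:
play_rows([
  [-0.0042,0,-0.0077,0,0,0,1],
  [-0.0042,0,-0.0077,0,0,0,1],
  [-0.0042,0,-0.0077,0,0,0,1],
  [-0.0042,0,-0.0077,0,0,0,1],
  [-0.0042,0,-0.0077,0,0,0,1],
  [-0.0042,0,-0.0077,0,0,0,1],
  [-0.0042,0,-0.0077,0,0,0,1],
  [-0.0042,0,-0.0077,0,0,0,1],
  [0,0,0,0,0,0,1],
])

```text
time_s: 6.48
ee_pos: [0.4931, -0.1139, 0.2461]
eef_rot: [-3.139, -1.039, -0.132]
force: [-0.6, -0.3, -0.2]
grip_width: 0.0092
grip_force: 20.0
```

```bash
python3 - <<'E'
from h import *
s=ctrl.camera("side"); t=ctrl.camera("top"); cv2.imwrite("pics/g3.png",np.hstack([cv2.resize(s[80:330,250:450],None,fx=2,fy=2),cv2.resize(t[160:410,290:490],None,fx=2,fy=2)]))
goal([.444,-.002,.27],-8,30)
E
```

```text
TCP [ 0.4942 -0.1142  0.2464] -> [ 0.4603 -0.0043  0.2605] world d [-0.0339  0.1099  0.0141] tool d mm [ -12.2 -104.6  -48.4] turn deg [-0.5   0.43  0.22] grip 0.0094 F [-0.4 -0.  -0.3] q [-0.44 -0.24  2.31  1.38  0.27  0.04] t 6.6
```

View pics/g3.png

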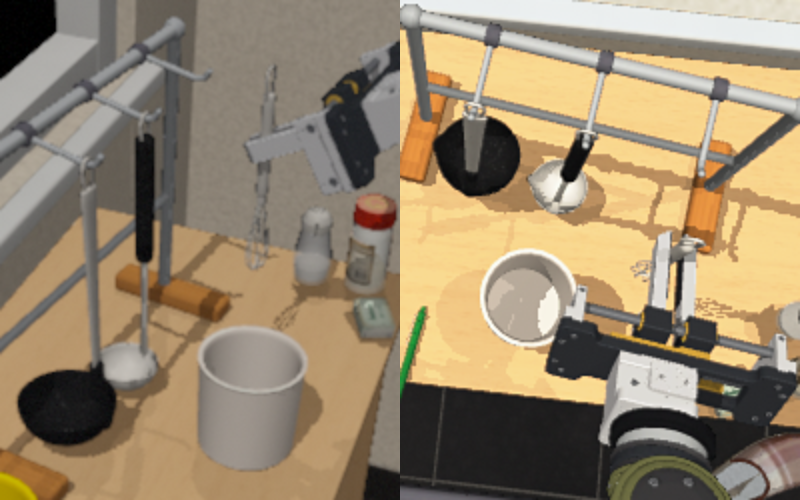

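The whisk is off the hook and held (side crop 265,170), the ladles still hang, and the crock (530,298 in the top crop) is untouched. Next I'll fit the arm geometry from the logged poses to see which tilts can be reached at the crock.

```bash
cat > fit.py <<'E'
from h import *
from scipy.optimize import least_squares
o=ctrl.get_obs()
D=[([-1.174,.3,1.521,0,1.321,-.067],[.246,-.492,.205],[-3.141,0,.464]),
([-.67,-.49,2.21,.85,.63,.53],[.4394,-.1502,.3483],[-3.137,-1.04,-.136]),
([-.45,-.24,2.34,1.49,.28,-.09],[.4867,-.1131,.2344],[-3.139,-1.04,-.13]),
([-.38,-.01,2.18,1.79,.22,-.35],[.5637,-.123,.2239],[-3.139,-1.039,-.132]),
([-.38,-.05,2.16,1.53,.22,-.09],[.5637,-.123,.2433],[-3.139,-1.039,-.132]),
(o["qpos"],o["ee_pos"],o["eef_rot"])]
A=[];b=[]
for q,p,e in D:
    z=R.from_euler("xyz",e).apply([0,0,1]);c,s=np.cos(q[0]),np.sin(q[0]);k=q[1]+q[2]
    r=[1,0,np.sin(q[1]),np.sin(k),np.cos(k)]; h=[0,1,np.cos(q[1]),np.cos(k),-np.sin(k)]
    A+=[[x*c for x in r]+[z[0]],[x*s for x in r]+[z[1]],h+[z[2]]]; b+=list(p)
A=np.array(A);b=np.array(b)
x=np.linalg.lstsq(A,b,rcond=1e-3)[0]; print("a h L2 L3 e d",x.round(3),"res",np.abs(A@x-b).max().round(4))
def ik(T,z):
    w=np.array(T)-x[5]*np.array(z); q1=np.arctan2(w[1],w[0]); r=np.hypot(w[0],w[1])
    f=lambda v:[x[0]+x[2]*np.sin(v[0])+x[3]*np.sin(v[0]+v[1])+x[4]*np.cos(v[0]+v[1])-r, x[1]+x[2]*np.cos(v[0])+x[3]*np.cos(v[0]+v[1])-x[4]*np.sin(v[0]+v[1])-w[2]]
    g=least_squares(f,[-.2,2.2]); k=sum(g.x); fa=[np.sin(k)*np.cos(q1),np.sin(k)*np.sin(q1),np.cos(k)]
    return np.r_[q1,g.x,np.arccos(np.dot(fa,z))].round(2), round(2*g.cost,6)
if __name__=="__main__":
  for hd in (-8,0,30):
    for tl in (30,40,50):
      for zz in (.27,.15):
        z=np.array([np.cos(np.radians(tl))*np.cos(np.radians(hd)),np.cos(np.radians(tl))*np.sin(np.radians(hd)),-np.sin(np.radians(tl))])
        print(hd,tl,zz,*ik(np.array([.448,-.002,zz])+.019*z,z))
E
python3 fit.py
```

```text
a h L2 L3 e d [-0.096  0.288  0.512  0.537  0.114  0.355] res 0.0346
-8 30 0.27 [ 0.24 -0.35  2.36  0.34] 0.0
-8 30 0.15 [ 0.24 -0.    2.44  0.44] 0.0
-8 40 0.27 [ 0.17 -0.36  2.26  0.46] 0.0
-8 40 0.15 [ 0.17 -0.09  2.36  0.24] 0.0
-8 50 0.27 [ 0.12 -0.31  2.14  0.65] 0.0
-8 50 0.15 [ 0.12 -0.11  2.26  0.35] 0.0
0 30 0.27 [-0.01 -0.38  2.37  0.1 ] 0.0
0 30 0.15 [-0.01 -0.02  2.45  0.34] 0.0
0 40 0.27 [-0.01 -0.37  2.27  0.37] 0.0
0 40 0.15 [-0.01 -0.1   2.37  0.01] 0.0
0 50 0.27 [-0.01 -0.32  2.15  0.62] 0.0
0 50 0.15 [-0.01 -0.11  2.27  0.29] 0.0
30 30 0.27 [-0.64 -0.15  2.22  1.  ] 0.0
30 30 0.15 [-0.64  0.14  2.28  0.93] 0.0
30 40 0.27 [-0.53 -0.2   2.15  0.94] 0.0
30 40 0.15 [-0.53  0.04  2.23  0.79] 0.0
30 50 0.27 [-0.4  -0.2   2.06  0.94] 0.0
30 50 0.15 [-0.4  -0.01  2.17  0.73] 0.0
```

Request:
play_rows([
  [0.0087,0,-0.005,0,0,0,1],
  [0.0087,0,-0.005,0,0,0,1],
  [0.0087,0,-0.005,0,0,0,1],
  [0,0,0,4.18,0,-2.4,1],
  [0,0,0,4.18,0,-2.4,1],
  [0,0,0,4.18,0,-2.4,1],
  [0,0,0,4.18,0,-2.4,1],
  [0,0,0,4.18,0,-2.4,1],
  [0,0,0,4.18,0,-2.4,1],
  [0,0,0,4.18,0,-2.4,1],
  [0,0,0,4.18,0,-2.4,1],
  [0,0,0,0,0,0,1],
])

```text
time_s: 7.58
ee_pos: [0.4953, -0.1155, 0.2758]
eef_rot: [-3.126, -1.042, 0.532]
force: [-0.2, 0.1, -0.6]
grip_width: 0.0094
grip_force: 20.0
```

```bash
python3 - <<'E'
from h import *
goal([.446,-.002,.265],30,30)
E
```

```text
TCP [ 0.4953 -0.1155  0.2758] -> [0.4602 0.0062 0.2555] world d [-0.0351  0.1217 -0.0203] tool d mm [  -1.6 -122.1   39.5] turn deg [-1.35  0.29  0.25] grip 0.0094 F [-0.2  0.1 -0.6] q [-0.77 -0.01  2.04  1.16  1.15 -0.29] t 7.6
```

Request:
play_rows([
  [0.002,-0.0152,0.0037,-0.17,0,0,1],
  [0.002,-0.0152,0.0037,-0.17,0,0,1],
  [0.002,-0.0152,0.0037,-0.17,0,0,1],
  [0.002,-0.0152,0.0037,-0.17,0,0,1],
  [0.002,-0.0152,0.0037,-0.17,0,0,1],
  [0.002,-0.0152,0.0037,-0.17,0,0,1],
  [0.002,-0.0152,0.0037,-0.17,0,0,1],
  [0.002,-0.0152,0.0037,-0.17,0,0,1],
  [0,0,0,0,0,0,1],
  [0,0,0,0,0,0,1],
])

```text
time_s: 8.42
ee_pos: [0.4616, 0.0081, 0.2756]
eef_rot: [3.132, -1.043, 0.531]
force: [-0.5, -0.4, 0.1]
grip_width: 0.0091
grip_force: 20.0
```

```bash
python3 - <<'E'
from h import *
s=ctrl.camera("side"); t=ctrl.camera("top"); cv2.imwrite("pics/p1.png",np.hstack([cv2.resize(s[130:330,290:450],None,fx=2.5,fy=2.5),cv2.resize(t[210:410,270:430],None,fx=2.5,fy=2.5)]))
goal([.446,-.002,.150],30,30)
e=ctrl.get_obs(); g=e["ee_pos"]-.019*R.from_euler("xyz",e["eef_rot"]).apply([0,0,1]); tip=g-[0,0,.135]
print("grasp",g.round(3),"tip px",proj("side",tip),proj("top",tip),"rim c",proj("side",[.444,-.002,.1]),proj("top",[.444,-.002,.1]))
E
```

```text
TCP [0.4619 0.0072 0.2754] -> [0.4602 0.0062 0.1405] world d [-0.0017 -0.0009 -0.1349] tool d mm [-117.5   -0.6   66.4] turn deg [0.22 0.28 0.17] grip 0.0094 F [-0.1 -0.3 -1.6] q [-0.53 -0.27  2.26  1.2   0.93 -0.15] t 8.5
grasp [ 0.448 -0.001  0.285] tip px [[375.34777637 236.45391249]] [[355.30339835 304.23258008]] rim c [[375.39283672 259.30785174]] [[353.88746488 308.58186704]]
```

View pics/p1.png

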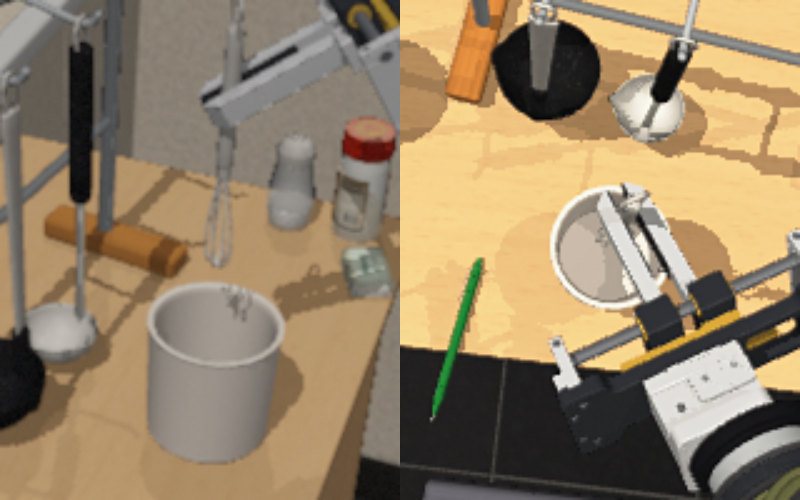

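The wire end is at (218,262) in the side crop, within 2 px of the prediction and over the crock's opening (215,323). I'll lower it straight down.

Request:
play_rows([
  [-0.0117,0,0.0066,0,0,0,1],
  [-0.0117,0,0.0066,0,0,0,1],
  [-0.0117,0,0.0066,0,0,0,1],
  [-0.0117,0,0.0066,0,0,0,1],
  [-0.0117,0,0.0066,0,0,0,1],
  [-0.0117,0,0.0066,0,0,0,1],
  [-0.0117,0,0.0066,0,0,0,1],
  [-0.0117,0,0.0066,0,0,0,1],
  [-0.0058,0,0.0033,0,0,0,1],
  [-0.0058,0,0.0033,0,0,0,1],
  [-0.0058,0,0.0033,0,0,0,1],
  [-0.0058,0,0.0033,0,0,0,1],
  [0,0,0,0,0,0,1],
  [0,0,0,0,0,0,1],
])

```text
time_s: 9.68
ee_pos: [0.4604, 0.0056, 0.1409]
eef_rot: [3.135, -1.041, 0.527]
force: [0.2, 0.0, 0.3]
grip_width: 0.0093
grip_force: 20.0
```

```bash
python3 - <<'E'
from h import *
goal([.446,-.002,.150],30,30)
e=ctrl.get_obs(); g=e["ee_pos"]-.019*R.from_euler("xyz",e["eef_rot"]).apply([0,0,1]); print(g)
E
```

```text
TCP [0.4604 0.0056 0.1409] -> [0.4602 0.0062 0.1405] world d [-0.0002  0.0007 -0.0004] tool d mm [-0.2 -0.7  0.3] turn deg [0.2  0.33 0.1 ] grip 0.0093 F [0.2 0.  0.3] q [-0.54  0.05  2.39  1.57  0.85 -0.73] t 9.7
[ 0.44618646 -0.00258164  0.1504549 ]
```

Request:
play_rows([
  [-0.002,0,0.007,0,-3,0,1],
  [-0.002,0,0.007,0,-3,0,1],
  [-0.002,0,0.003,0,-3,0,1],
  [0,0,0,0,0,0,1],
  [0,0,0,0,0,0,0.4],
  [0,0,0,0,0,0,0.2],
  [0,0,0,0,0,0,0],
  [0,0,0,0,0,0,-0.3],
  [0,0,0,0,0,0,-0.6],
  [0,0,0,0,0,0,-1],
  [0,0,0,0,0,0,-1],
  [0,0,0,0,0,0,-1],
  [0,0,0,0,0,0,-1],
  [0,0,0,0,0,0,-1],
])

```text
time_s: 10.85
ee_pos: [0.4698, 0.0117, 0.127]
eef_rot: [3.135, -0.885, 0.528]
force: [0.5, 0.1, 0.2]
grip_width: 0.0726
grip_force: 0.0
```

```bash
python3 - <<'E'
from h import *
s=ctrl.camera("side"); t=ctrl.camera("top"); cv2.imwrite("pics/r1.png",np.hstack([cv2.resize(s[130:330,290:450],None,fx=2.5,fy=2.5),cv2.resize(t[210:410,270:430],None,fx=2.5,fy=2.5)]))
goal([.446,-.002,.150],30,40)
E
```

```text
TCP [0.4698 0.0117 0.127 ] -> [0.4586 0.0053 0.1378] world d [-0.0112 -0.0064  0.0108] tool d mm [  0.2  -0.  -16.8] turn deg [ 0.19 -0.71  0.15] grip 0.0804 F [ 1.  -0.2  0.1] q [-0.43  0.03  2.33  1.37  0.7  -0.48] t 10.9
```

View pics/r1.png

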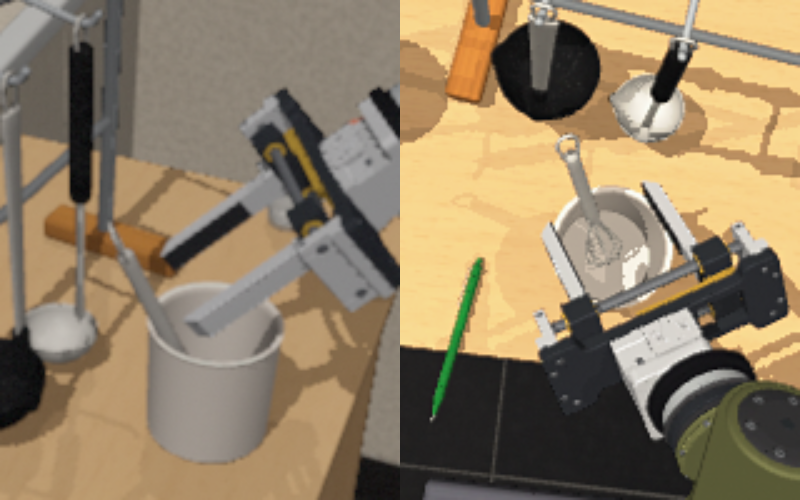

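The whisk leans on the far rim at (180,345) in the side crop, clear of the fingers. The crock hasn't moved. I'll withdraw up and back, then check with a mask and hand in.

Request:
play_rows([
  [0,0,-0.01,0,0,0,-1],
  [0,0,-0.015,0,0,0,-1],
  [0,0,-0.02,0,0,0,-1],
  [0.005,0,-0.02,0,0,0,-1],
  [0.01,0,-0.02,0,0,0,-1],
  [0.01,0,-0.02,0,0,0,-1],
  [0.01,0,-0.02,0,0,0,-1],
  [0.01,0,-0.02,0,0,0,-1],
  [0,0,0,0,0,0,-1],
  [0,0,0,0,0,0,-1],
  [0,0,0,0,0,0,-1],
  [0,0,0,0,0,0,-1],
  [0,0,0,0,0,0,-1],
  [0,0,0,0,0,0,-1],
])

```text
time_s: 12.12
ee_pos: [0.397, -0.0294, 0.253]
eef_rot: [3.137, -0.885, 0.527]
force: [0.1, 0.3, -0.5]
grip_width: 0.0935
grip_force: 0.0
```

```bash
python3 - <<'E'
from h import *
s=ctrl.camera("side"); t=ctrl.camera("top"); cv2.imwrite("pics/r2.png",np.hstack([cv2.resize(s[90:330,230:450],None,fx=1.8,fy=1.8),cv2.resize(t[170:410,270:490],None,fx=1.8,fy=1.8)]))
goal([.446,-.002,.150],30,40)
E
```

```text
TCP [ 0.397  -0.0295  0.2533] -> [0.4586 0.0053 0.1378] world d [ 0.0616  0.0348 -0.1155] tool d mm [-44.6   0.2 127.9] turn deg [ 0.15 -0.69  0.14] grip 0.0939 F [ 1.  -0.8 -0.7] q [-0.7  -0.38  2.3   0.96  1.09 -0.07] t 12.2
```

View pics/r2.png

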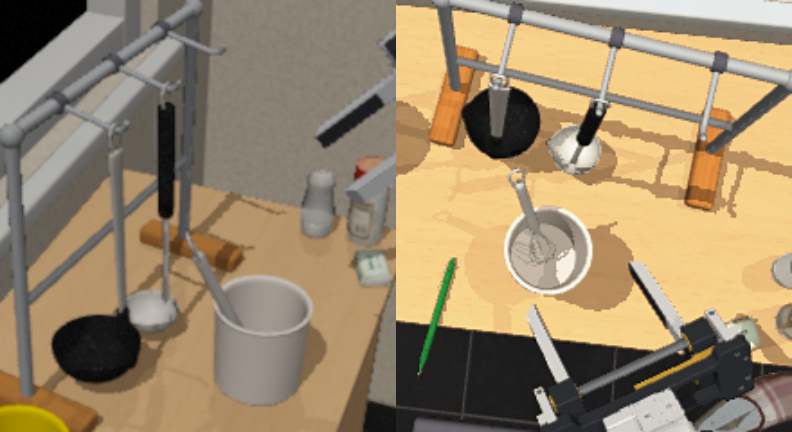

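The whisk stands leaning in the crock (200,270 in the side crop). Both ladles still hang, the crock is in place, and the gripper is clear.

```bash
python3 -c "
from station import ctrl
print(ctrl.hand_in())"
```

```text
the job is handed in; nothing more can be done
None
```

The whisk is off its hook and leaning wires-down in the white crock; both ladles still hang, the crock is where it was, and the job was handed in at about 12 s of the 45 s allowed.

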